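# Hang up the blue ear defenders

### The job

Tidy the carving bench: pick up the blue ear defenders and hang them by their headband over the wooden bar of the little rack, somewhere between its posts, so that the crown pad sits on the bar, the band crosses it squarely with one cup on either side, and they hang straight and still. Leave the yellow ear defenders and the small carved elephant standing where they are.

Things in the scene. Friction and masses are not known exactly. Their poses are not given: they have to be found in the camera images.
- blue_muffs: Blue ear defenders (black cushions and crown pad), rigid, about 0.24 kg, standing on their cups. 172 mm long along x, 60 deep along y, 155 high; origin midway between the cups' undersides, z up. Band arches in the x-z plane, both ends alike. Crown pad on top: 76 mm along x, 30 along y, 133 to 155 mm above the origin, flat below; pinch it across y. Gap between cups 93 mm wide; cups 76 mm high
- yellow_muffs: Yellow ear defenders, otherwise the same as the blue pair in shape, size and axes, standing on their cups on the bench. Leave alone
- bar_top (a point): Centre of the flat top face of the rack's pale wooden bar, 150 mm above the bench. The bar is 24 mm square, level, and runs along this point's y; x across it, z up. Two 24 mm wide posts under its ends, centres 160 mm either side along y; between them nothing above or below. Feet 100 mm long along x, 16 mm high. The rack is fixed to the bench, its place and turn differ each time
- elephant: Small carved wooden elephant, mid-brown, about 120 mm long along its x (trunk to -x), 50 mm wide, 88 mm high, 0.25 kg, standing on its four feet; origin on the bench under its middle, z up. Leave alone
There are look-alikes about, which are no part of the job. What is shaped like the blue_muffs but turquoise is not meant.

How it is judged (in metres and radians):
At the end, for the whole second after the job is handed in: Blue ear defenders hang still on the bar: pad on its top (12 mm), centred across it within 30 mm, within 130 mm of its middle, upright within 11 degrees, band square to it within 17 degrees; yellow pair and elephant upright within 30 mm of their starts (x of blue_muffs in the frame of bar_top between -0.03 and 0.03 m and y of blue_muffs in the frame of bar_top between -0.13 and 0.13 m and z of blue_muffs in the frame of bar_top between -0.145 and -0.12 m and angle between each of blue_muffs, yellow_muffs, elephant's own z axis and vertical below 0.2 rad and angle between the y axis of blue_muffs and the y axis of bar_top, either way round below 0.3 rad and linear speed of blue_muffs below 0.05 m/s and angular speed of blue_muffs below 0.4 rad/s and distance of each of yellow_muffs, elephant from where it was at the start of the episode below 0.03 m); the robot touches nothing.
It fails at once if the yellow ear defenders are knocked over or shifted by more than 30 mm (distance of yellow_muffs from where it was at the start of the episode above 0.03 m or angle between yellow_muffs's own z axis and vertical above 0.3 rad).
It fails at once if the carved elephant is knocked over or shifted by more than 30 mm (distance of elephant from where it was at the start of the episode above 0.03 m or angle between elephant's own z axis and vertical above 0.3 rad).
It also fails if it takes over 42 s, if anything falls off the work surface, if the arm or the gripper's body presses on something with over 40 N, if the wrist force passes 120 N, or if a joint passes its speed limit or range.

### The arm

A 6-joint arm with a two-finger parallel gripper is mounted at the origin on the work surface. World frame = base frame: x ahead of the robot, y to its left, z up, the work surface at z = 0. Lengths are in m, angles in degrees, forces in N, time in s.
With the tool pointing down it reaches from about 0.35 to 0.875 m from the base axis. Payload 4.2 kg.
Tool frame: the origin (TCP) lies on the centre line of the jaws, within the pads' length; the fingertips stand 25 mm ahead of it and the grasp point (between the pads) lies 6 mm ahead of it; z points along the fingers, y is the line along which they close (so a half turn about z gives the same grasp; the last joint's range is limited). The gripper opens to 87 mm and grips with 3 to 60 N. Pads are 19 mm wide; open, the fingers measure 117 mm over their backs; the gripper's body (75 mm by 190 mm) begins 51 mm behind the grasp point.
Start: joints at [86.608, 22.042, 0.453, 0, -68.411, -14.817], TCP at [0.195, 0.594, 0.22] pointing down, gripper open.
Joint ranges: [-179.83, 179.83], [-69.29, 118.12], [-61.27, 80.66], [-181.25, 117.63], [-171.15, -9.14], [-177.46, 177.46]. Speed limits (degrees/s): [159.86, 159.86, 180, 180, 180, 180].

### API

Orientations are given as a 3x3 rotation matrix whose columns are the frame's x, y, z axes.
In Python, from station import r gives the robot as it stands.
- The arm moves only by the tool move_arm, never from a script. Its argument "series" is a list of rows, each an object with "grip": the opening, from 0 (shut) to 1 (fully open); "xyz": the shift along the tool's x, y, z in mm, a list of three; "angular": the turn, a rotation vector about the tool's x, y, z in rad, a list of three. A call has 1 to 10 rows; each row is the pose to reach, as a shift and turn from the pose commanded when the call began, along the tool's axes at that moment; what a row does not reach only later rows make up. A row lasts 1/10 s, in which the tool goes at most 50 mm and 8.59 degrees, less where a joint would pass 70% of its speed; a pose out of reach is approached as far as the arm can. A call with a gripper value outside its range is refused whole. The fingers move at their own pace and stop on an object; the grip force is fixed at half the most. Time passes only in rows, so rows that repeat a pose let the fingers close. It gives the time, the measured TCP pose, the force, the opening and the grip force at its end, in the units of the state.
- r.sense(): the state, without advancing time (a new reading comes with each control period).
- r.capture(name): name is "side" or "top"; returns a dict with "img" (384x512x3 uint8, red, green, blue), "camera_matrix" (3x3 intrinsics, pixels), "k1" (the pictures are not rectified: a ray, as slopes to the right and down, at radius r is drawn at 1 + k1 r^2 times it, then the intrinsics apply), "rvec" (rotation vector, rad) and "tvec" (3), from world to camera coordinates, as OpenCV has them. Camera axes: x right, y down, z forward; pixel columns grow to the right and rows downward; lengths in m; the calibration is good to about 2 mm. A picture is of the moment at which its call begins. There is no depth.
- r.finish_job(): hands the job in; it is judged then, once.
The state is a dict: "time_s": time; "joints": joint angles; "joint_velocities": joint speeds; "effort": joint torques, N m; "tcp_pos": TCP position; "ee_rot": TCP orientation; "wrist_force": force on the tool from outside, world axes, zero at the start; "moment": the same for the moment, N m; "gripper_width": opening from 0.0 (shut) to 1.0 (fully open); "gripper_force": force on a finger pad.
Only numpy, scipy, OpenCV 4.12 (cv2) and the standard library are available. Lean on these libraries where they do the work, as an engineer would, in place of code of your own. Each camera call takes 0.05 s, during which the arm holds its last target. There are 200 camera calls.

## Working session

There is one attempt and no reset: what is moved stays moved. The work goes in short steps, Python scripts to look and compute and a tool call to move; the robot and the scene stay as the last step left them, time stands still between calls to the robot, and variables do not carry over. Pictures are saved under pics/ and viewed, at most 12 in all, crops included, and the job is handed in when it is done.

Besides the shell and the picture viewer there is one more tool, called after "Call:" as name(argument=value, ...), one argument or row to a line, values as JSON. move_arm: Moves the arm, as the interface text tells. Its arguments: {"type":"object","properties":{"series":{"type":"array"}},"required":["series"]}

```bash
mkdir -p pics
cat > h.py <<'E'
import numpy as np, cv2, pickle
from station import r
def snap(n,f):
    c=r.capture(n); cv2.imwrite(f'pics/{f}.png',cv2.cvtColor(c['img'],cv2.COLOR_RGB2BGR)); pickle.dump(c,open(f'pics/{f}.pkl','wb')); return c
def load(f): return pickle.load(open(f'pics/{f}.pkl','rb'))
def proj(c,P):
    R=cv2.Rodrigues(np.array(c['rvec'],float))[0]; X=np.atleast_2d(P)@R.T+np.ravel(c['tvec'])
    s=X[:,:2]/X[:,2:]; s=s*(1+c['k1']*(s**2).sum(1,keepdims=True)); K=np.array(c['camera_matrix'])
    return s@K[:2,:2].T+K[:2,2]
def unproj(c,px,z):
    K=np.array(c['camera_matrix']); d=np.array([c['k1'],0,0,0,0],float)
    s=cv2.undistortPoints(np.array(px,float).reshape(-1,1,2),K,d)[:,0]
    R=cv2.Rodrigues(np.array(c['rvec'],float))[0]; o=-R.T@np.ravel(c['tvec']); D=np.c_[s,np.ones(len(s))]@R
    return o+D*((z-o[2])/D[:,2])[:,None]
E
python3 - <<'E'
from h import *
for n in('top','side'):
    c=snap(n,n+'0'); R=cv2.Rodrigues(np.array(c['rvec'],float))[0]; print(n,-R.T@np.ravel(c['tvec']),R[2],c['k1'])
a=[cv2.imread(f'pics/{n}0.png') for n in('top','side')]
for n,i in zip(('top','side'),a): cv2.imwrite(f'pics/{n}0b.png',cv2.resize(i,(800,600),interpolation=cv2.INTER_CUBIC))
print(r.sense()['ee_rot'])
E
```

```text
top [0.26359475 0.02735503 1.18618165] [ 0.17361279 -0.00145796 -0.98481291] 0.02247862649784014
side [ 0.2479447  -0.82880603  0.78402199] [ 0.18191514  0.77683971 -0.60284902] -0.005983442633486718
[[ 9.49897140e-01 -3.12562298e-01 -4.82602528e-04]
 [-3.12562639e-01 -9.49895214e-01 -1.91791335e-03]
 [ 1.41045571e-04  1.97266392e-03 -9.99998044e-01]]
```

View pics/top0b.png

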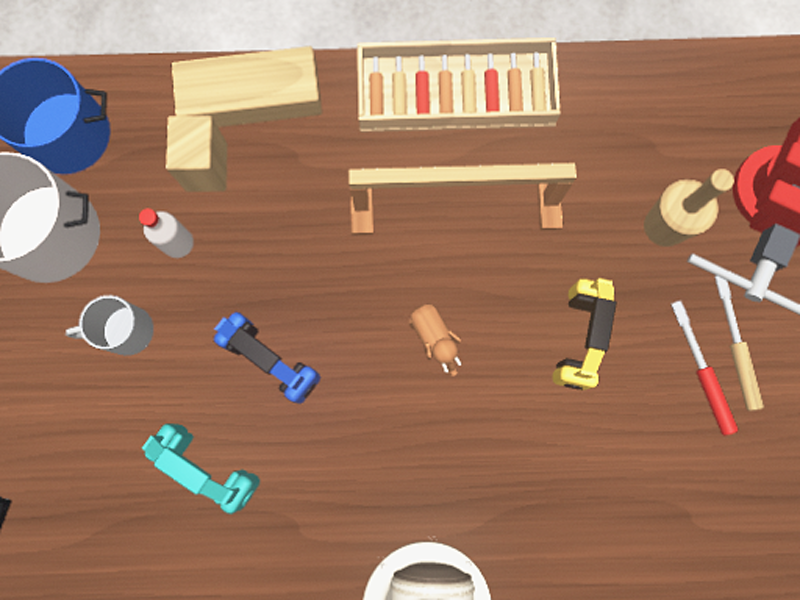

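View pics/side0b.png

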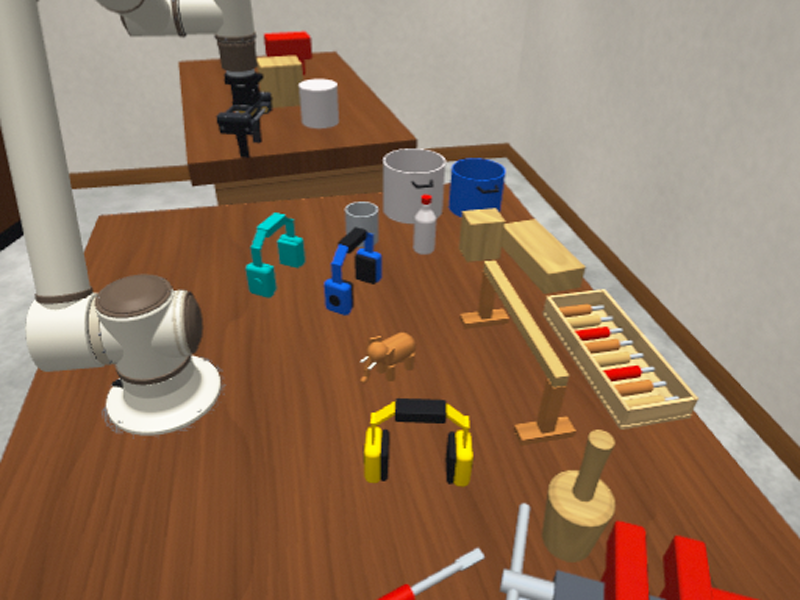

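The top view shows the blue pair's pad near (257,348) and the bar from (349,178) to (576,172). The yellow pair is at about (598,325) and the elephant at (437,340). I'll enlarge the blue pair and both bar ends.

Run:
```python
import cv2,numpy as np
i=cv2.imread('pics/top0.png'); s=cv2.imread('pics/side0.png')
def cr(i,x,y,w,h,k): return cv2.resize(i[y:y+h,x:x+w],None,fx=k,fy=k,interpolation=cv2.INTER_CUBIC)
A=cr(i,130,190,80,80,5) # 400x400
B=cr(i,215,100,40,20,10);C=cr(i,340,95,40,20,10)
D=cr(s,200,140,50,65,5)
out=np.zeros((600,800,3),np.uint8); out[:400,:400]=A; out[400:600,:400]=B; out[400:600,400:]=C; out[:325,400:650]=D
cv2.imwrite('pics/crop1.png',out)
```

```text
(no output)
```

View pics/crop1.png

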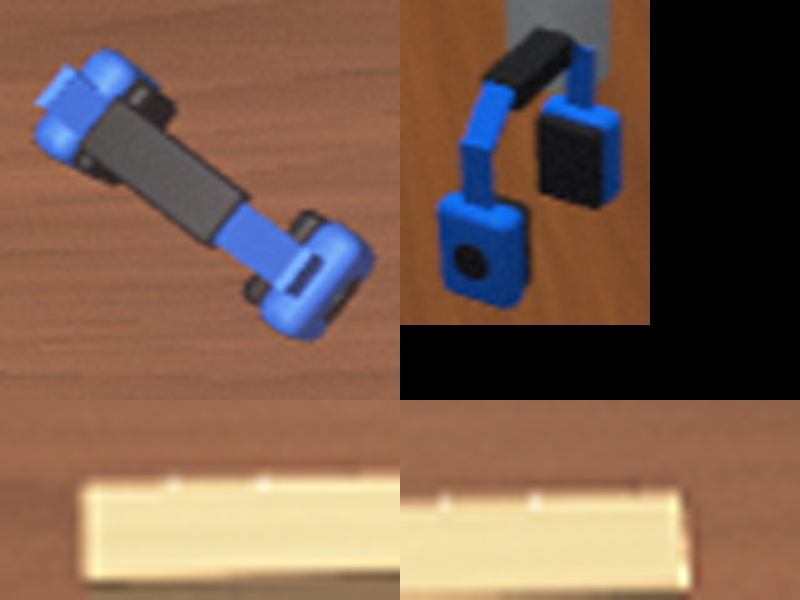

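Run:
```python
from h import *
c=load('top0'); s=load('side0')
np.set_printoptions(precision=4,suppress=True)
pad=np.array([(118,97),(250,197),(212,246),(86,146)])/5+[130,190]-.4
P=unproj(c,pad,.155); print(P,P.mean(0))
e=(P[1]-P[0]+P[2]-P[3])/2; print('pad yaw',np.degrees(np.arctan2(e[1],e[0])),np.linalg.norm(e),np.linalg.norm(P[3]-P[0]),np.linalg.norm(P[1]-P[2]))
b=np.array([(223.2,108.4),(368,104.),(368.8,114),(223.5,118)])-.45
B=unproj(c,b,.15); print(B,B.mean(0)); e=(B[0]-B[1]+B[3]-B[2])/2
print('bar y yaw',np.degrees(np.arctan2(e[1],e[0])),np.linalg.norm(e),np.linalg.norm(B[3]-B[0]))
print('side proj pad centre/bar ends in 800px',(proj(s,np.vstack([P,B]))+.5)*800/512)
print('yellow',unproj(c,np.array([(600,323)])*.64,.155),'eleph',unproj(c,np.array([(437,335)])*.64,.07))
```

```text
[[0.4252 0.2617 0.155 ]
 [0.3781 0.202  0.155 ]
 [0.3566 0.2189 0.155 ]
 [0.4033 0.2758 0.155 ]] [0.3908 0.2396 0.155 ]
pad yaw -128.78835687495751 0.0748258420826784 0.026080688221808288 0.02737025510934626
[[ 0.6629  0.1014  0.15  ]
 [ 0.6637 -0.2407  0.15  ]
 [ 0.639  -0.241   0.15  ]
 [ 0.6392  0.101   0.15  ]] [ 0.6512 -0.0698  0.15  ]
bar y yaw 90.056615259291 0.3420247545782472 0.023743130205076353
side proj pad centre/bar ends in 800px [[366.1074 230.8307]
 [348.6508 246.9731]
 [337.2917 243.8284]
 [355.1229 228.5806]
 [494.4395 260.9103]
 [568.876  375.6793]
 [554.4375 377.9312]
 [483.4479 262.1755]]
yellow [[ 0.4159 -0.2598  0.155 ]] eleph [[ 0.4165 -0.028   0.07  ]]
```

Call:
move_arm(
  series=[
    {"grip": 1, "xyz": [15, 14, 0], "angular": [0, 0, 0.08]},
    {"grip": 1, "xyz": [45, 42, 0], "angular": [0, 0, 0.22]},
    {"grip": 1, "xyz": [78, 72, 0], "angular": [0, 0, 0.36]},
    {"grip": 1, "xyz": [111, 103, 0], "angular": [0, 0, 0.5]},
    {"grip": 1, "xyz": [144, 133, 0], "angular": [0, 0, 0.64]},
    {"grip": 1, "xyz": [177, 164, 0], "angular": [0, 0, 0.78]},
    {"grip": 1, "xyz": [210, 195, 0], "angular": [0, 0, 0.92]},
    {"grip": 1, "xyz": [243, 225, 0], "angular": [0, 0, 1.06]},
    {"grip": 1, "xyz": [275, 255, 0], "angular": [0, 0, 1.2]},
    {"grip": 1, "xyz": [297, 275, 0], "angular": [0, 0, 1.34]},
  ],
)

```text
time_s: 1.1
tcp_pos: [0.3918, 0.2371, 0.2199]
ee_rot: [[-0.094, -0.996, -0.001], [-0.996, 0.094, -0.0], [0.001, 0.001, -1.0]]
wrist_force: [-0.7, 0.5, 0.6]
gripper_width: 1.0
gripper_force: 0.0
```

Call:
move_arm(
  series=[
    {"grip": 1, "xyz": [0, 0, 0], "angular": [0, 0, 0.13]},
    {"grip": 1, "xyz": [0, 0, 0], "angular": [0, 0, 0.26]},
    {"grip": 1, "xyz": [0, 0, 0], "angular": [0, 0, 0.39]},
    {"grip": 1, "xyz": [0, 0, 0], "angular": [0, 0, 0.52]},
    {"grip": 1, "xyz": [0, 0, 0], "angular": [0, 0, 0.59]},
    {"grip": 1, "xyz": [0, 0, 0], "angular": [0, 0, 0.59]},
    {"grip": 1, "xyz": [0, 0, 0], "angular": [0, 0, 0.59]},
  ],
)

```text
time_s: 1.8
tcp_pos: [0.3913, 0.2395, 0.2198]
ee_rot: [[-0.625, -0.78, -0.0], [-0.78, 0.625, -0.0], [0.001, 0.0, -1.0]]
wrist_force: [1.1, 1.0, -0.0]
gripper_width: 0.997
gripper_force: 0.0
```

Run:
```python
from h import *
np.set_printoptions(precision=4,suppress=True)
c=snap('side','side1'); st=r.sense(); print(st['time_s'],st['tcp_pos'],st['ee_rot'],st['joints'],st['wrist_force'])
R=np.array(st['ee_rot']); print('to grasp, tool mm',R.T@(np.array([.391,.240,.162])-st['tcp_pos'])*1000)
i=cv2.imread('pics/side1.png'); cv2.imwrite('pics/c2.png',cv2.resize(i[80:220,150:300],None,fx=4,fy=4,interpolation=cv2.INTER_CUBIC))
```

```text
1.85 [0.3913 0.2396 0.2199] [[-0.6254 -0.7803 -0.0003]
 [-0.7803  0.6254 -0.0002]
 [ 0.0004  0.0001 -1.    ]] [ 51.853    5.6542 -21.7105  -0.0065 -62.6563 -90.564 ] [-0.6443 -0.0619  0.2711]
to grasp, tool mm [-0.1369  0.5139 57.8918]
```

View pics/c2.png

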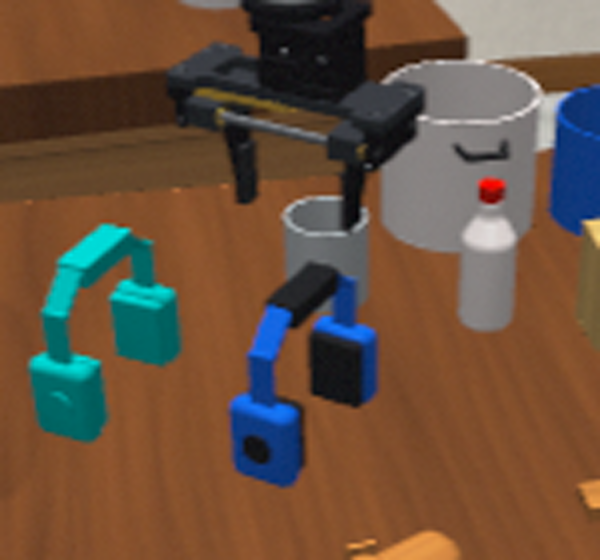

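The picture shows fingertips at crop (245,195) and (350,228), above the blue pad centred near (307,287). I'll check the projection, then descend.

Run:
```python
from h import *
c=load('side1'); y=np.array([-.78,.625,0])
p=np.array([[.3913,.2396,.195]]); q=[p[0],p[0]+y*.0435,p[0]-y*.0435,[.391,.24,.155],[.391,.24,.144]]
print(((proj(c,q)-[150,80]+.5)*4).round(1))
```

```text
[[300.1 245.1]
 [254.6 233.1]
 [346.8 257.5]
 [301.2 287.4]
 [301.6 298.8]]
```

Call:
move_arm(
  series=[
    {"grip": 1, "xyz": [0, 0, 10], "angular": [0, 0, 0]},
    {"grip": 1, "xyz": [0, 0, 22], "angular": [0, 0, 0]},
  ],
)

```text
time_s: 2.05
tcp_pos: [0.3915, 0.2398, 0.1976]
ee_rot: [[-0.626, -0.78, 0.0], [-0.78, 0.626, 0.001], [-0.001, 0.0, -1.0]]
wrist_force: [-0.1, -0.8, -0.4]
gripper_width: 0.998
gripper_force: 0.0
```

Run:
```python
from h import *
st=r.sense(); p=np.array(st['tcp_pos']); print(p)
o=np.zeros((560,800,3),np.uint8)
for k,(n,x,y,w,h) in enumerate((('side',170,90,100,140),('top',100,140,100,140))):
    c=snap(n,n+'2'); i=cv2.imread(f'pics/{n}2.png'); o[:,400*k:400*k+400]=cv2.resize(i[y:y+h,x:x+w],None,fx=4,fy=4,interpolation=cv2.INTER_CUBIC)
    Y=np.array([-.78,.625,0])*.0435
    t=p-[0,0,.025]; print(n,((proj(c,[t,t+Y,t-Y,p,p+Y,p-Y,[.391,.24,.155]])-[x,y]+.5)*4+[400*k,0]).round())
cv2.imwrite('pics/c3.png',o)
```

```text
[0.39149667 0.23981119 0.19756886]
side [[221. 229.]
 [176. 217.]
 [267. 242.]
 [220. 202.]
 [175. 190.]
 [267. 215.]
 [221. 247.]]
top [[647. 332.]
 [596. 395.]
 [696. 270.]
 [637. 327.]
 [585. 391.]
 [688. 263.]
 [653. 337.]]
```

View pics/c3.png

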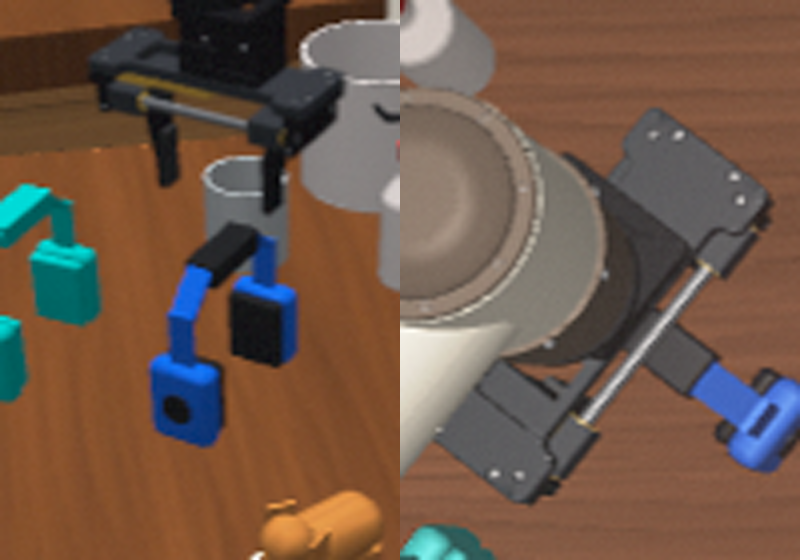

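The fingertips at (170,185) and (270,210) sit about 30 px (roughly 30 mm) higher than projected. I'll descend and check again from there.

Call:
move_arm(
  series=[
    {"grip": 1, "xyz": [0, 0, 12], "angular": [0, 0, 0]},
    {"grip": 1, "xyz": [0, 0, 24], "angular": [0, 0, 0]},
    {"grip": 1, "xyz": [0, 0, 35], "angular": [0, 0, 0]},
    {"grip": 1, "xyz": [0, 0, 35], "angular": [0, 0, 0]},
  ],
)

```text
time_s: 2.55
tcp_pos: [0.3907, 0.2389, 0.1616]
ee_rot: [[-0.626, -0.779, -0.002], [-0.779, 0.627, -0.002], [0.003, 0.0, -1.0]]
wrist_force: [-0.3, -0.2, 0.2]
gripper_width: 1.004
gripper_force: 0.0
```

Run:
```python
from h import *
st=r.sense(); p=np.array(st['tcp_pos']); print(p)
n,x,y,w,h='side',190,95,80,85
c=snap(n,n+'3'); i=cv2.imread(f'pics/{n}3.png'); cv2.imwrite('pics/c4.png',cv2.resize(i[y:y+h,x:x+w],None,fx=7,fy=7,interpolation=cv2.INTER_CUBIC))
Y=np.array([-.78,.625,0])*.0435
t=p-[0,0,.025]; print(n,((proj(c,[t,t+Y,t-Y,p,p+Y,p-Y,[.391,.24,.155]])-[x,y]+.5)*7).round())
s=load('side0'); p=np.array([.195,.594,.22]); print((proj(s,[p,p-[0,0,.025]])+.5)*800/512)
```

```text
[0.39071716 0.2389102  0.16161934]
side [[248. 432.]
 [170. 411.]
 [328. 455.]
 [246. 387.]
 [168. 366.]
 [327. 409.]
 [247. 398.]]
[[251.54282778 150.77641436]
 [252.88609851 160.32718584]]
```

View pics/c4.png

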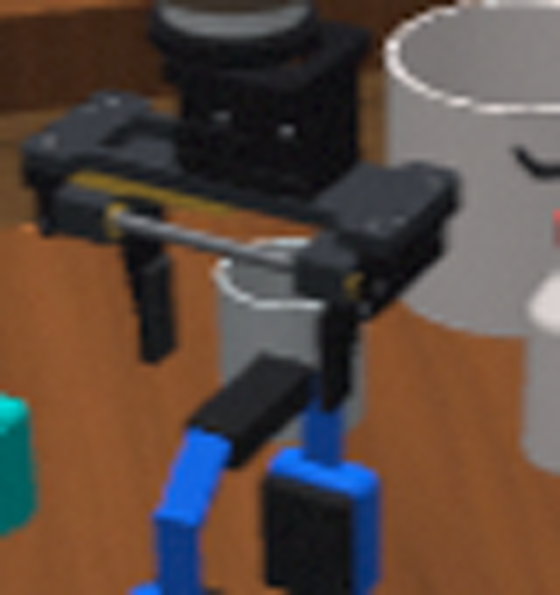

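In this crop the fingertips are at (155,360) and (335,405), level with the pad top instead of below it. I'll test that by closing here: if the claimed geometry holds, the jaws stop at about 0.34 opening, and otherwise they shut above the pad.

Call:
move_arm(
  series=[
    {"grip": 0.2, "xyz": [0, 0, 0], "angular": [0, 0, 0]},
    {"grip": 0.2, "xyz": [0, 0, 0], "angular": [0, 0, 0]},
    {"grip": 0.2, "xyz": [0, 0, 0], "angular": [0, 0, 0]},
    {"grip": 0.2, "xyz": [0, 0, 0], "angular": [0, 0, 0]},
    {"grip": 0.2, "xyz": [0, 0, 0], "angular": [0, 0, 0]},
    {"grip": 0.2, "xyz": [0, 0, 0], "angular": [0, 0, 0]},
    {"grip": 0.2, "xyz": [0, 0, 0], "angular": [0, 0, 0]},
    {"grip": 0.2, "xyz": [0, 0, 0], "angular": [0, 0, 0]},
  ],
)

```text
time_s: 3.4
tcp_pos: [0.3915, 0.2397, 0.163]
ee_rot: [[-0.626, -0.779, 0.0], [-0.779, 0.626, -0.0], [0.0, -0.0, -1.0]]
wrist_force: [-0.5, -0.4, -0.0]
gripper_width: 0.355
gripper_force: 0.0
```

Call:
move_arm(
  series=[
    {"grip": 0.2, "xyz": [0, 0, 0], "angular": [0, 0, 0]},
    {"grip": 0.2, "xyz": [0, 0, 0], "angular": [0, 0, 0]},
    {"grip": 0.2, "xyz": [0, 0, 0], "angular": [0, 0, 0]},
  ],
)

```text
time_s: 3.7
tcp_pos: [0.3914, 0.2397, 0.163]
ee_rot: [[-0.626, -0.779, -0.0], [-0.779, 0.626, -0.0], [0.0, -0.0, -1.0]]
wrist_force: [-0.4, 0.3, 0.2]
gripper_width: 0.208
gripper_force: 0.0
```

The jaws shut above the pad, so the real tips are near reported TCP height. I'll reopen, go 25 mm lower and grip.

Call:
move_arm(
  series=[
    {"grip": 1, "xyz": [0, 0, 0], "angular": [0, 0, 0]},
    {"grip": 1, "xyz": [0, 0, 0], "angular": [0, 0, 0]},
    {"grip": 1, "xyz": [0, 0, 0], "angular": [0, 0, 0]},
    {"grip": 1, "xyz": [0, 0, 0], "angular": [0, 0, 0]},
    {"grip": 1, "xyz": [0, 0, 0], "angular": [0, 0, 0]},
    {"grip": 1, "xyz": [0, 0, 0], "angular": [0, 0, 0]},
    {"grip": 1, "xyz": [0, 0, 0], "angular": [0, 0, 0]},
    {"grip": 1, "xyz": [0, 0, 0], "angular": [0, 0, 0]},
    {"grip": 1, "xyz": [0, 0, 10], "angular": [0, 0, 0]},
    {"grip": 1, "xyz": [0, 0, 20], "angular": [0, 0, 0]},
  ],
)

```text
time_s: 4.7
tcp_pos: [0.3914, 0.2397, 0.1423]
ee_rot: [[-0.627, -0.779, 0.0], [-0.779, 0.627, 0.0], [-0.0, 0.0, -1.0]]
wrist_force: [-0.3, 0.0, -0.0]
gripper_width: 0.974
gripper_force: 0.0
```

Call:
move_arm(
  series=[
    {"grip": 1, "xyz": [0, 0, 5], "angular": [0, 0, 0]},
    {"grip": 1, "xyz": [0, 0, 5], "angular": [0, 0, 0]},
  ],
)

```text
time_s: 4.9
tcp_pos: [0.3909, 0.239, 0.1367]
ee_rot: [[-0.627, -0.779, -0.002], [-0.779, 0.627, -0.002], [0.003, 0.0, -1.0]]
wrist_force: [-0.3, -0.4, 0.3]
gripper_width: 0.995
gripper_force: 0.0
```

Run:
```python
from h import *
st=r.sense(); p=np.array(st['tcp_pos']); print(p,st['gripper_width'],st['wrist_force'])
n,x,y,w,h='side',190,95,80,85
c=snap(n,n+'4'); i=cv2.imread(f'pics/{n}4.png'); cv2.imwrite('pics/c5.png',cv2.resize(i[y:y+h,x:x+w],None,fx=7,fy=7,interpolation=cv2.INTER_CUBIC))
```

```text
[0.39086558 0.23896858 0.13670901] 0.994758349335816 [-0.28828505 -0.39616714  0.29190633]
```

View pics/c5.png

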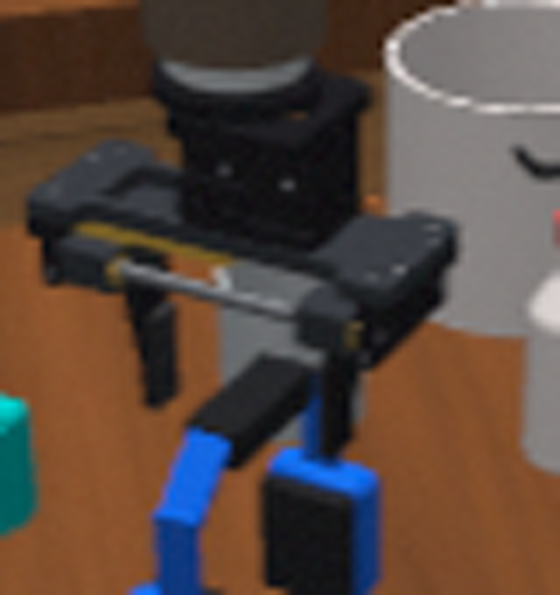

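The tips are at (160,403) and (335,455), so their midpoint sits about 17 mm below the pad top and just above its underside. I'll grip now.

Call:
move_arm(
  series=[
    {"grip": 0.1, "xyz": [0, 0, 5], "angular": [0, 0, 0]},
    {"grip": 0.1, "xyz": [0, 0, 0], "angular": [0, 0, 0]},
    {"grip": 0.1, "xyz": [0, 0, 0], "angular": [0, 0, 0]},
    {"grip": 0.1, "xyz": [0, 0, 0], "angular": [0, 0, 0]},
    {"grip": 0.1, "xyz": [0, 0, 0], "angular": [0, 0, 0]},
    {"grip": 0.1, "xyz": [0, 0, 0], "angular": [0, 0, 0]},
    {"grip": 0.1, "xyz": [0, 0, 0], "angular": [0, 0, 0]},
    {"grip": 0.1, "xyz": [0, 0, 0], "angular": [0, 0, 0]},
    {"grip": 0.1, "xyz": [0, 0, 0], "angular": [0, 0, 0]},
    {"grip": 0.1, "xyz": [0, 0, 0], "angular": [0, 0, 0]},
  ],
)

```text
time_s: 5.95
tcp_pos: [0.3914, 0.2397, 0.138]
ee_rot: [[-0.626, -0.78, -0.0], [-0.78, 0.626, 0.0], [0.0, 0.0, -1.0]]
wrist_force: [-0.3, 0.5, 0.0]
gripper_width: 0.337
gripper_force: 30.0
```

Call:
move_arm(
  series=[
    {"grip": 0.1, "xyz": [0, 0, -6], "angular": [0, 0, 0]},
    {"grip": 0.1, "xyz": [0, 0, -20], "angular": [0, 0, 0]},
    {"grip": 0.1, "xyz": [0, 0, -42], "angular": [0, 0, 0]},
    {"grip": 0.1, "xyz": [0, 0, -68], "angular": [0, 0, 0]},
    {"grip": 0.1, "xyz": [0, 0, -95], "angular": [0, 0, 0]},
    {"grip": 0.1, "xyz": [0, 0, -122], "angular": [0, 0, 0]},
    {"grip": 0.1, "xyz": [0, 0, -148], "angular": [0, 0, 0]},
    {"grip": 0.1, "xyz": [0, 0, -168], "angular": [0, 0, 0]},
    {"grip": 0.1, "xyz": [0, 0, -181], "angular": [0, 0, 0]},
    {"grip": 0.1, "xyz": [0, 0, -185], "angular": [0, 0, 0]},
  ],
)

```text
time_s: 6.95
tcp_pos: [0.3917, 0.2398, 0.3245]
ee_rot: [[-0.626, -0.779, 0.002], [-0.779, 0.627, 0.002], [-0.003, -0.0, -1.0]]
wrist_force: [0.3, 0.6, -2.4]
gripper_width: 0.342
gripper_force: 30.0
```

Run:
```python
from h import *
np.set_printoptions(precision=4,suppress=True)
st=r.sense(); print(st['tcp_pos'],st['joints'],st['wrist_force'],st['gripper_width'])
n,x,y,w,h='side',170,40,110,130
c=snap(n,n+'5'); i=cv2.imread(f'pics/{n}5.png'); cv2.imwrite('pics/c6.png',cv2.resize(i[y:y+h,x:x+w],None,fx=4.5,fy=4.5,interpolation=cv2.INTER_CUBIC))
R=np.array(st['ee_rot']); print(R.T@(np.array([.651,-.065,.323])-st['tcp_pos'])*1000)
o=np.array([.391,.24,.185]); a=np.radians(51.2); X=np.array([np.cos(a),np.sin(a),0])*.086
print(((proj(c,[o+X,o-X,o+[0,0,.155]])-[x,y]+.5)*4.5).round())
```

```text
[0.3917 0.2398 0.3245] [ 51.8466   1.8336 -10.7305   0.007  -77.2907 -90.6405] [ 0.2821  0.6055 -2.3897] 0.34215276709737386
[  75.1321 -393.1005    1.3594]
[[304. 419.]
 [185. 521.]
 [240. 265.]]
```

View pics/c6.png

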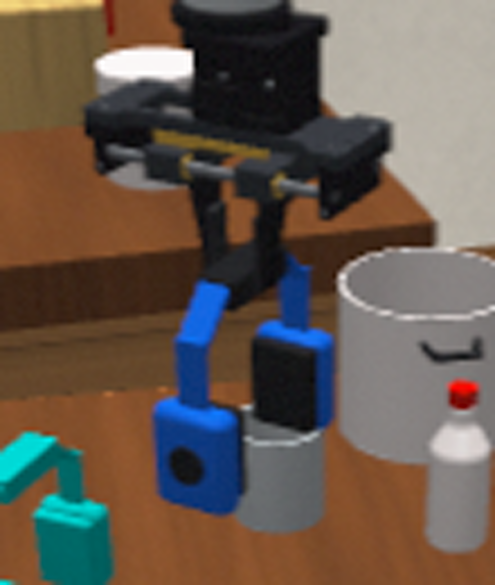

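Call:
move_arm(
  series=[
    {"grip": 0.1, "xyz": [3, -16, 0], "angular": [0, 0, 0.03]},
    {"grip": 0.1, "xyz": [10, -50, 0], "angular": [0, 0, 0.11]},
    {"grip": 0.1, "xyz": [18, -93, 0], "angular": [0, 0, 0.21]},
    {"grip": 0.1, "xyz": [27, -140, 0], "angular": [0, 0, 0.32]},
    {"grip": 0.1, "xyz": [36, -188, 0], "angular": [0, 0, 0.43]},
    {"grip": 0.1, "xyz": [45, -236, 0], "angular": [0, 0, 0.54]},
    {"grip": 0.1, "xyz": [54, -284, 0], "angular": [0, 0, 0.65]},
    {"grip": 0.1, "xyz": [63, -330, 0], "angular": [0, 0, 0.75]},
    {"grip": 0.1, "xyz": [71, -370, 0], "angular": [0, 0, 0.84]},
    {"grip": 0.1, "xyz": [75, -393, 0], "angular": [0, 0, 0.894]},
  ],
)

```text
time_s: 8.0
tcp_pos: [0.6517, -0.0677, 0.3201]
ee_rot: [[-1.0, 0.006, -0.004], [0.006, 1.0, -0.0], [0.004, -0.0, -1.0]]
wrist_force: [-0.9, 1.3, -3.2]
gripper_width: 0.338
gripper_force: 30.0
```

Call:
move_arm(
  series=[
    {"grip": 0.1, "xyz": [0, 0, 0], "angular": [0, 0, 0]},
    {"grip": 0.1, "xyz": [0, 0, 0], "angular": [0, 0, 0]},
    {"grip": 0.1, "xyz": [0, 0, 0], "angular": [0, 0, 0]},
    {"grip": 0.1, "xyz": [0, 0, 0], "angular": [0, 0, 0]},
    {"grip": 0.1, "xyz": [0, 0, 0], "angular": [0, 0, 0]},
  ],
)

```text
time_s: 8.5
tcp_pos: [0.6504, -0.0641, 0.3236]
ee_rot: [[-1.0, -0.001, 0.001], [-0.001, 1.0, 0.0], [-0.001, 0.0, -1.0]]
wrist_force: [0.2, -0.1, -2.6]
gripper_width: 0.339
gripper_force: 30.0
```

Run:
```python
from h import *
np.set_printoptions(precision=4,suppress=True)
st=r.sense(); print(st['tcp_pos'],st['joints'],st['wrist_force'],st['gripper_width'])
o=np.zeros((560,800,3),np.uint8); p=np.array(st['tcp_pos'])-[0,0,.138]
for k,(n,x,y,w,h) in enumerate((('side',270,80,100,140),('top',240,50,100,140))):
    c=snap(n,n+'6'); i=cv2.imread(f'pics/{n}6.png'); o[:,400*k:400*k+400]=cv2.resize(i[y:y+h,x:x+w],None,fx=4,fy=4,interpolation=cv2.INTER_CUBIC)
    print(n,((proj(c,[p+[.086,0,0],p-[.086,0,0],p+[0,0,.155]])-[x,y]+.5)*4+[400*k,0]).round())
cv2.imwrite('pics/c7.png',o)
R=np.array(st['ee_rot']); print(R)
```

```text
[ 0.6504 -0.0641  0.3236] [  8.5237  22.3436  15.4652  -0.0068 -83.0829 -98.4474] [ 0.1615 -0.088  -2.6023] 0.33873238834558483
side [[371. 419.]
 [138. 447.]
 [292. 234.]]
top [[612.  82.]
 [625. 369.]
 [642. 106.]]
[[-1.     -0.0013  0.0006]
 [-0.0013  1.      0.0002]
 [-0.0007  0.0002 -1.    ]]
```

View pics/c7.png

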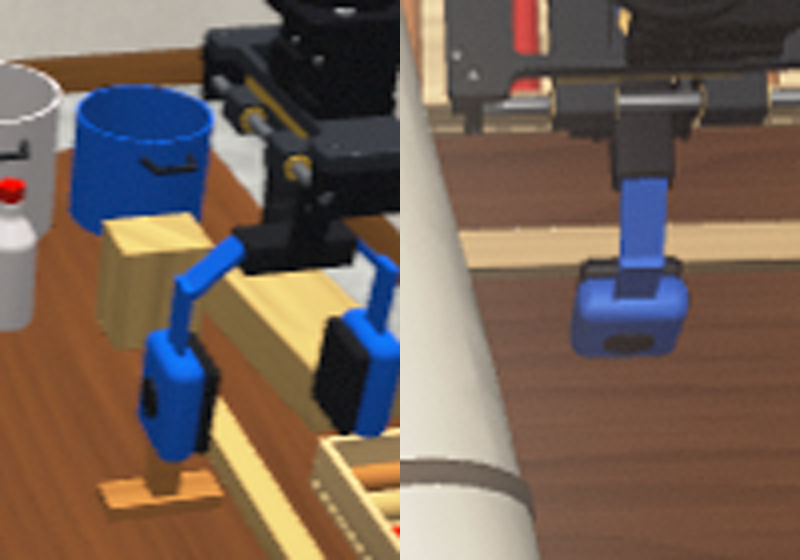

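Call:
move_arm(
  series=[
    {"grip": 0.1, "xyz": [0, 0, 6], "angular": [0, 0, 0]},
    {"grip": 0.1, "xyz": [0, 0, 20], "angular": [0, 0, 0]},
    {"grip": 0.1, "xyz": [0, 0, 40], "angular": [0, 0, 0]},
    {"grip": 0.1, "xyz": [0, 0, 62], "angular": [0, 0, 0]},
    {"grip": 0.1, "xyz": [0, 0, 84], "angular": [0, 0, 0]},
    {"grip": 0.1, "xyz": [0, 0, 106], "angular": [0, 0, 0]},
    {"grip": 0.1, "xyz": [0, 0, 126], "angular": [0, 0, 0]},
    {"grip": 0.1, "xyz": [0, 0, 142], "angular": [0, 0, 0]},
    {"grip": 0.1, "xyz": [0, 0, 152], "angular": [0, 0, 0]},
    {"grip": 0.1, "xyz": [0, 0, 157], "angular": [0, 0, 0]},
  ],
)

```text
time_s: 9.6
tcp_pos: [0.6503, -0.065, 0.1648]
ee_rot: [[-1.0, 0.0, -0.002], [0.0, 1.0, -0.0], [0.002, -0.0, -1.0]]
wrist_force: [-0.2, 0.3, -0.9]
gripper_width: 0.344
gripper_force: 30.0
```

Call:
move_arm(
  series=[
    {"grip": 0.1, "xyz": [0, 0, 2], "angular": [0, 0, 0]},
    {"grip": 0.1, "xyz": [0, 0, 4], "angular": [0, 0, 0]},
    {"grip": 0.1, "xyz": [0, 0, 6], "angular": [0, 0, 0]},
    {"grip": 0.1, "xyz": [0, 0, 8], "angular": [0, 0, 0]},
    {"grip": 0.1, "xyz": [0, 0, 8], "angular": [0, 0, 0]},
    {"grip": 0.1, "xyz": [0, 0, 8], "angular": [0, 0, 0]},
  ],
)

```text
time_s: 10.2
tcp_pos: [0.6509, -0.065, 0.1582]
ee_rot: [[-1.0, 0.0, 0.0], [0.0, 1.0, -0.0], [-0.0, -0.0, -1.0]]
wrist_force: [-0.1, -0.0, -3.2]
gripper_width: 0.34
gripper_force: 30.0
```

Run:
```python
from h import *
n,x,y,w,h='side',270,110,110,120
c=snap(n,n+'7'); i=cv2.imread(f'pics/{n}7.png'); cv2.imwrite('pics/c8.png',cv2.resize(i[y:y+h,x:x+w],None,fx=5,fy=5,interpolation=cv2.INTER_CUBIC))
st=r.sense(); print(st['tcp_pos'],st['wrist_force'],st['time_s'])
```

```text
[ 0.65093696 -0.06500075  0.15824318] [ 0.07492206  0.05754464 -1.97682002] 10.25
```

View pics/c8.png

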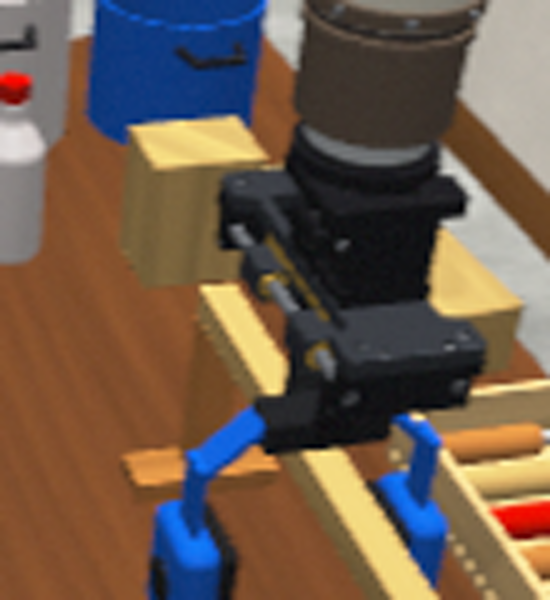

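The pad at (320,415) sits centred just over the bar, with one cup on each side, and the arm still carries the weight. I'll lower it the last few millimetres.

Call:
move_arm(
  series=[
    {"grip": 0.1, "xyz": [0, 0, 1], "angular": [0, 0, 0]},
    {"grip": 0.1, "xyz": [0, 0, 2], "angular": [0, 0, 0]},
    {"grip": 0.1, "xyz": [0, 0, 2], "angular": [0, 0, 0]},
    {"grip": 0.1, "xyz": [0, 0, 2], "angular": [0, 0, 0]},
  ],
)

```text
time_s: 10.65
tcp_pos: [0.6508, -0.065, 0.156]
ee_rot: [[-1.0, 0.0, -0.0], [0.0, 1.0, -0.0], [0.0, -0.0, -1.0]]
wrist_force: [-0.5, -0.3, -2.0]
gripper_width: 0.341
gripper_force: 30.0
```

Call:
move_arm(
  series=[
    {"grip": 0.1, "xyz": [0, 0, 1], "angular": [0, 0, 0]},
    {"grip": 0.1, "xyz": [0, 0, 1], "angular": [0, 0, 0]},
    {"grip": 0.1, "xyz": [0, 0, 1], "angular": [0, 0, 0]},
  ],
)

```text
time_s: 10.95
tcp_pos: [0.6509, -0.065, 0.1551]
ee_rot: [[-1.0, 0.0, 0.0], [0.0, 1.0, -0.0], [-0.0, -0.0, -1.0]]
wrist_force: [-0.0, 0.3, -2.5]
gripper_width: 0.338
gripper_force: 30.0
```

Call:
move_arm(
  series=[
    {"grip": 0.1, "xyz": [0, 0, 0.7], "angular": [0, 0, 0]},
    {"grip": 0.1, "xyz": [0, 0, 1], "angular": [0, 0, 0]},
    {"grip": 0.1, "xyz": [0, 0, 1], "angular": [0, 0, 0]},
  ],
)

```text
time_s: 11.25
tcp_pos: [0.6509, -0.065, 0.155]
ee_rot: [[-1.0, -0.0, 0.001], [-0.0, 1.0, -0.0], [-0.001, -0.0, -1.0]]
wrist_force: [-1.8, 1.3, 3.5]
gripper_width: 0.342
gripper_force: 30.0
```

Call:
move_arm(
  series=[
    {"grip": 0.1, "xyz": [0, 0, 0.5], "angular": [0, 0, 0]},
    {"grip": 0.1, "xyz": [0, 0, 0.5], "angular": [0, 0, 0]},
    {"grip": 0.1, "xyz": [0, 0, 0.5], "angular": [0, 0, 0]},
  ],
)

```text
time_s: 11.55
tcp_pos: [0.6509, -0.065, 0.155]
ee_rot: [[-1.0, -0.0, 0.001], [-0.0, 1.0, -0.0], [-0.001, -0.0, -1.0]]
wrist_force: [-3.2, 1.4, 5.6]
gripper_width: 0.342
gripper_force: 30.0
```

Contact. I'll ease off slightly, open, and retreat straight up.

Call:
move_arm(
  series=[
    {"grip": 0.1, "xyz": [0, 0, -0.7], "angular": [0, 0, 0]},
    {"grip": 0.5, "xyz": [0, 0, -0.7], "angular": [0, 0, 0]},
    {"grip": 0.8, "xyz": [0, 0, -0.7], "angular": [0, 0, 0]},
    {"grip": 0.8, "xyz": [0, 0, -0.7], "angular": [0, 0, 0]},
    {"grip": 0.8, "xyz": [0, 0, -0.7], "angular": [0, 0, 0]},
    {"grip": 0.8, "xyz": [0, 0, -0.7], "angular": [0, 0, 0]},
    {"grip": 0.8, "xyz": [0, 0, -0.7], "angular": [0, 0, 0]},
    {"grip": 0.8, "xyz": [0, 0, -0.7], "angular": [0, 0, 0]},
  ],
)

```text
time_s: 12.35
tcp_pos: [0.6508, -0.065, 0.1542]
ee_rot: [[-1.0, 0.0, 0.0], [0.0, 1.0, -0.0], [-0.0, -0.0, -1.0]]
wrist_force: [-0.4, 0.7, 0.7]
gripper_width: 0.787
gripper_force: 0.0
```

Call:
move_arm(
  series=[
    {"grip": 0.8, "xyz": [0, 0, -5], "angular": [0, 0, 0]},
    {"grip": 0.8, "xyz": [0, 0, -15], "angular": [0, 0, 0]},
    {"grip": 0.8, "xyz": [0, 0, -30], "angular": [0, 0, 0]},
    {"grip": 0.8, "xyz": [0, 0, -50], "angular": [0, 0, 0]},
    {"grip": 0.8, "xyz": [0, 0, -75], "angular": [0, 0, 0]},
    {"grip": 0.8, "xyz": [0, 0, -100], "angular": [0, 0, 0]},
    {"grip": 0.8, "xyz": [0, 0, -120], "angular": [0, 0, 0]},
    {"grip": 0.8, "xyz": [0, 0, -130], "angular": [0, 0, 0]},
    {"grip": 0.8, "xyz": [0, 0, -130], "angular": [0, 0, 0]},
    {"grip": 0.8, "xyz": [0, 0, -130], "angular": [0, 0, 0]},
  ],
)

```text
time_s: 13.35
tcp_pos: [0.6504, -0.0649, 0.2835]
ee_rot: [[-1.0, 0.0, -0.001], [0.0, 1.0, 0.001], [0.001, 0.001, -1.0]]
wrist_force: [0.4, 0.3, -0.1]
gripper_width: 0.802
gripper_force: 0.0
```

Run:
```python
from h import *
snap('side','side8'); i=cv2.imread('pics/side8.png'); cv2.imwrite('pics/c9.png',cv2.resize(i[60:300,200:500],(750,600),interpolation=cv2.INTER_CUBIC))
st=r.sense(); print(st['tcp_pos'],st['wrist_force'],st['time_s'],st['gripper_width'])
```

```text
[ 0.65020064 -0.06486848  0.28290549] [ 1.11121078  0.54212102 -0.40128268] 13.4 0.7994367184175386
```

View pics/c9.png

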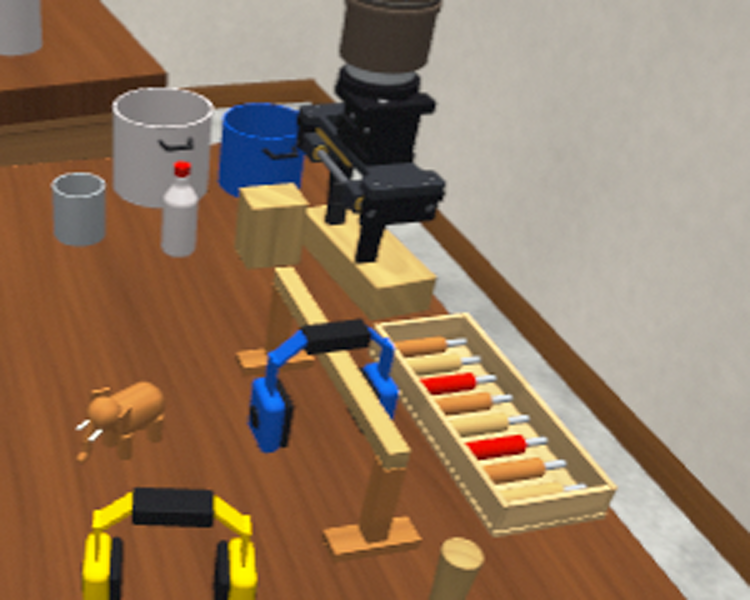

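The picture shows the blue pair hanging level on the bar with the pad at about (337,337). The yellow pair and the elephant are still in place and the gripper is clear, so I'm handing in.

```bash
python3 -c "
from station import r
print(r.finish_job())"
```

```text
the job is handed in; nothing more can be done
None
```

The blue ear defenders hang on the rack's bar, pad on top, level and square by the last picture, with the yellow pair and elephant in place; I handed in at about 13.4 s of the 42 s allowed, and no verdict came back.

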